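# Load the tube test block, shut its caps and run the test keys

## Task

Flip open the amber caps of the green test block and stand every white-based glass tube from the counter upright in a well of its own, then press all three caps fully shut, the one over an empty well too. Only with all caps shut, press the tester's keys fully down one at a time: red, then yellow, then green, letting each come up before the next. Leave the metal-can tube, the mug and the screwdriver where they are.

Things in the scene. Friction and masses are not known exactly. Their poses are not given: they have to be found in the camera images.
- block: Green ceramic test block, fixed to the counter, 66 mm (x) by 236 mm (y), top face (rim of the wells) 45 mm above the counter. Origin on the counter under the middle well's centre; its y axis runs along the row of wells, its -x side is the front, where the cap tabs stick out; the front face lies 30 mm in front of the well centres, the rear face 36 mm behind them.
- well_a (a point): Centre of the flat floor of the well at the block's +y end: a round hole 36 mm wide, open upward, floor 20 mm below the block's top. Wells are 75 mm apart. Axes as the block's.
- cap_a (a joint): Angle of the amber cap over well_a, rad: 0 fully shut, up to 2.2 wide open, leaning back; 1.9 or more leaves a gripper room over the well. Hollow box cap 49 mm wide (y), 33 mm clear inside, top face 37 mm above the rim when shut. Hinge line along block y, 26 mm behind (+x of) the well centre, at rim height. Rubbing hinge, 0.02 N m: it stays at any angle.
- tab_a (a point): Grip point on that cap's stiff orange tab, 10 mm wide (y), 6 mm thick, sticking out radially from the cap's front wall, from 54.5 to 80.5 mm from the hinge line. This point is 70 mm from the hinge line and, shut, 4 mm above the rim. The tab points forward when shut, up at 1.57 rad. It can be pinched by its sides and swung round the hinge, or pushed.
- well_b (a point): Centre of the flat floor of the well at the block's middle: a round hole 36 mm wide, open upward, floor 20 mm below the block's top. Wells are 75 mm apart. Axes as the block's.
- cap_b (a joint): Angle of the amber cap over well_b, rad: 0 fully shut, up to 2.2 wide open, leaning back; 1.9 or more leaves a gripper room over the well. Hollow box cap 49 mm wide (y), 33 mm clear inside, top face 37 mm above the rim when shut. Hinge line along block y, 26 mm behind (+x of) the well centre, at rim height. Rubbing hinge, 0.02 N m: it stays at any angle.
- tab_b (a point): Grip point on that cap's stiff orange tab, 10 mm wide (y), 6 mm thick, sticking out radially from the cap's front wall, from 54.5 to 80.5 mm from the hinge line. This point is 70 mm from the hinge line and, shut, 4 mm above the rim. The tab points forward when shut, up at 1.57 rad. It can be pinched by its sides and swung round the hinge, or pushed.
- well_c (a point): Centre of the flat floor of the well at the block's -y end: a round hole 36 mm wide, open upward, floor 20 mm below the block's top. Wells are 75 mm apart. Axes as the block's.
- cap_c (a joint): Angle of the amber cap over well_c, rad: 0 fully shut, up to 2.2 wide open, leaning back; 1.9 or more leaves a gripper room over the well. Hollow box cap 49 mm wide (y), 33 mm clear inside, top face 37 mm above the rim when shut. Hinge line along block y, 26 mm behind (+x of) the well centre, at rim height. Rubbing hinge, 0.02 N m: it stays at any angle.
- tab_c (a point): Grip point on that cap's stiff orange tab, 10 mm wide (y), 6 mm thick, sticking out radially from the cap's front wall, from 54.5 to 80.5 mm from the hinge line. This point is 70 mm from the hinge line and, shut, 4 mm above the rim. The tab points forward when shut, up at 1.57 rad. It can be pinched by its sides and swung round the hinge, or pushed.
- tube_1: Glass miniature tube standing on a white base, about 60 g, may be absent. White base 28 mm across and 12 mm high, clear glass 20 mm across above it, 48 mm high in all. Origin at the centre of the underside, z up through the glass. Standing in a well, its origin is at the well floor and its glass reaches 28 mm above the rim, under the cap. All tubes are alike.
- tube_2: Glass miniature tube standing on a white base, about 60 g, may be absent. White base 28 mm across and 12 mm high, clear glass 20 mm across above it, 48 mm high in all. Origin at the centre of the underside, z up through the glass. Standing in a well, its origin is at the well floor and its glass reaches 28 mm above the rim, under the cap. All tubes are alike.
- tube_3: Glass miniature tube standing on a white base, about 60 g, may be absent. White base 28 mm across and 12 mm high, clear glass 20 mm across above it, 48 mm high in all. Origin at the centre of the underside, z up through the glass. Standing in a well, its origin is at the well floor and its glass reaches 28 mm above the rim, under the cap. All tubes are alike.
- tester: Grey rust-spotted tester box, fixed, 130 mm (x) by 200 mm (y) by 60 mm high, three round keys in a row along y on its top, 55 mm apart, in any order of colour. Origin under its centre.
- key_red (a joint): Travel of the red key, m: 0 up, 0.006 fully down; springs back; takes 5 N to bottom.
- key_red_top (a point): Centre of the top face of the red key (28 mm across, in a black collar 44 mm across), which is pushed straight down; it stands 10 mm proud of the collar.
- key_yellow (a joint): Travel of the yellow key, m: 0 up, 0.006 fully down; springs back; takes 5 N to bottom.
- key_yellow_top (a point): Centre of the top face of the yellow key (28 mm across, in a black collar 44 mm across), which is pushed straight down; it stands 10 mm proud of the collar.
- key_green (a joint): Travel of the green key, m: 0 up, 0.006 fully down; springs back; takes 5 N to bottom.
- key_green_top (a point): Centre of the top face of the green key (28 mm across, in a black collar 44 mm across), which is pushed straight down; it stands 10 mm proud of the collar.
- can_tube: Bystander: black and dark metal-can octal tube, 34 mm across, 62 mm high, standing. Origin under its centre.
- mug: Bystander: blue mug, 80 mm across, 90 mm high, handle at its +y. Origin under its centre.
- driver: Bystander: screwdriver, 180 mm long, lying along its own x. Origin at its middle, on the counter.
Things that resemble listed ones, but are neither listed nor needed, are in the scene too. Leave any brown or purple look-alike of the tube_3 alone.

How it is judged (in metres and radians):
On the way, in this order (a step that is already met when the one before it is completed fails the run):
1. every tube stands upright in a well and all three caps are shut ((distance between tube_1 and well_a below 0.01 m or distance between tube_1 and well_b below 0.01 m or distance between tube_1 and well_c below 0.01 m) and angle between each of tube_1, tube_2, tube_3's own z axis and vertical below 0.2 rad and (distance between tube_2 and well_a below 0.01 m or distance between tube_2 and well_b below 0.01 m or distance between tube_2 and well_c below 0.01 m) and (distance between tube_3 and well_a below 0.01 m or distance between tube_3 and well_b below 0.01 m or distance between tube_3 and well_c below 0.01 m) and value of joint each of cap_a, cap_b, cap_c below 0.08 rad), for 0.2 s.
2. the red key is pressed down, the tubes in and the caps shut (all of step 1 and value of joint key_red above 0.0045 m), for 0.05 s.
3. the yellow key is pressed down, the tubes in and the caps shut (all of step 1 and value of joint key_yellow above 0.0045 m), for 0.05 s.
4. the green key is pressed down, the tubes in and the caps shut (all of step 1 and value of joint key_green above 0.0045 m), for 0.05 s.
At the end, for the whole second after the job is handed in: Every tube present stands upright (within 0.2 rad) in a well, its underside's centre within 10 mm of the centre of the well floor, at rest; all three caps within 0.08 rad of shut; all keys up again (within 1.5 mm) (all of step 1 and value of joint each of key_red, key_yellow, key_green below 0.0015 m and linear speed of each of tube_1, tube_2, tube_3 below 0.02 m/s); the robot touches nothing.
It fails at once if a key pressed while a cap is open (value of joint any of key_red, key_yellow, key_green above 0.003 m and value of joint any of cap_a, cap_b, cap_c above 0.12 rad).
It fails at once if two keys pressed at once (value of joint each of key_red, key_yellow above 0.003 m or value of joint each of key_red, key_green above 0.003 m or value of joint each of key_yellow, key_green above 0.003 m).
It fails at once if a bystander moved by more than 30 mm (distance of any of can_tube, mug, driver from where it was at the start of the episode above 0.03 m).
Of tube_1, tube_2, tube_3 only 2 to 3 are there at a start; the rules pass over those that are not, and their reading is None.
At some moment in a run one of tube_1, tube_2, tube_3 may be knocked a few centimetres aside while the robot is not near it.
It also fails if it takes over 210 s, if anything falls off the work surface, if the arm or the gripper's body presses on something with over 40 N, if the wrist force passes 120 N, or if a joint passes its speed limit or range.

## Robot

A 6-joint arm with a two-finger parallel gripper is mounted at the origin on the work surface. World frame = base frame: x ahead of the robot, y to its left, z up, the work surface at z = 0. Lengths are in mm, angles in rad, forces in N, time in s.
With the tool pointing down it reaches from about 275 to 975 mm from the base axis. Payload 8.4 kg.
Tool frame: the origin (TCP) lies between the finger pads; the fingertips stand ctrl.tips_ahead ahead of it and the grasp point (between the pads) lies 11 mm behind it (ctrl.tips_ahead is the distance from the TCP to the fingertips, in mm); z points along the fingers, y is the line along which they close (so a half turn about z gives the same grasp; the last joint's range is limited). The gripper opens to 92 mm and grips with 3 to 60 N. Pads are 20 mm wide; open, the fingers measure 128 mm over their backs; the gripper's body (75 mm by 189 mm) begins 69 mm behind the grasp point.
Start: joints at [-1.35, 0.353, 1.633, -0, 1.155, -0.002], TCP at [138.099, -609.554, 222.583] pointing down, gripper open.
Joint ranges: [-2.63, 2.63], [-0.92, 2.1], [0.06, 2.66], [-1.3, 4.44], [0, 2.69], [-3.02, 3.02]. Speed limits (rad/s): [2.22, 2.22, 2.79, 3.14, 3.14, 3.14].

## Interface

Orientations are given as a unit quaternion [x, y, z, w].
In Python, from bench import ctrl gives the robot as it stands. Calls block until the motion is done:
- ctrl.reach(position, orientation): joint-space move of the TCP to a pose.
- ctrl.line_to(position, orientation=None, vel=150): straight line of the TCP; orientation=None keeps the orientation; vel is the mean speed in mm/s.
- ctrl.move_j(angles): joint-space move.
- ctrl.gripper_to(opening): opening from 0.0 (shut) to 1.0 (fully open); the grip force is fixed at half the most; returns when the fingers have stopped.
- ctrl.hold(seconds).
- ctrl.ik(position, orientation): joint angles nearest the present ones, or None.
- ctrl.camera(name): name is "side" or "top"; returns (picture, depth): 420x560x3 uint8, red, green, blue; 420x560 float32, mm along the optical axis (not along the pixel's ray), 0 where there is no reading.
- ctrl.camera_params(name): a dict with "fov_y" (degrees; the focal length in pixels is half the picture's height over the tangent of half this angle, whatever the lens; pixels are square), "cx", "cy" (the principal point, pixels), "distortion" ([k1, k2, p1, p2, k3] as OpenCV has them; the pictures are not rectified), "R" (3x3) and "t" (3): a world point X has camera coordinates R X + t. Camera axes: x right, y down, z forward; pixel columns grow to the right and rows downward; lengths in mm; the calibration is good to about 2 mm. A picture is of the moment at which its call begins. camera_params takes no time and is no camera call.
A pose or a line that the arm cannot do raises ctrl.PlanningError and nothing moves.
- ctrl.sign_off(): hands the job in; it is judged then, once.
Trained networks look in the newest picture that a camera, given by its name, has taken for a name from the list of things; names that differ only in an ending like _2 or _b are one class to them, and where a whole thing is asked for, a point or a joint stands for the part that bears it (a point fixed in the world has none). Each returns a list of dicts, best first, with "confidence" (0 to 1); they miss things now and then, are a little off and sometimes report something else, mostly with a low value. They report only what shows in the picture. A call takes as long as a camera call. They do not tell look-alikes from the thing itself.
- ctrl.trace(query, camera): "region" (420x560 bool, what is visible of it).
- ctrl.mark_of(query, camera): "xyz" ([x, y, z] in mm, in world coordinates, good to about 4 mm: a listed point, or the origin of a listed thing).
Readings, each from a call of its own:
- ctrl.current_clock(): time.
- ctrl.current_joint_pos(): joint angles.
- ctrl.current_dq(): joint speeds.
- ctrl.current_tau(): joint torques, N m.
- ctrl.current_tool_pos(): TCP position.
- ctrl.current_eef_rot(): TCP orientation.
- ctrl.current_contact_force(): force on the tool from outside, world axes, zero at the start.
- ctrl.current_torque(): the same for the moment, N m.
- ctrl.current_finger_gap(): opening from 0.0 (shut) to 1.0 (fully open).
- ctrl.current_grasp_force(): force on a finger pad.
Only numpy, scipy, OpenCV 4.12 (cv2) and the standard library are available. Lean on these libraries where they do the work, as an engineer would, in place of code of your own. Each camera call takes 0.05 s, during which the arm holds its last target. There are 200 camera calls.

## Working session

There is one attempt and no reset: what is moved stays moved. The work goes in short steps, each a Python script; the robot and the scene stay as the last script left them, time stands still between calls to the robot, and variables do not carry over. Pictures are saved under pics/ and viewed, at most 14 in all, crops included, and the job is handed in when it is done.

```bash
ls; mkdir -p pics
cat > h.py <<'E'
import numpy as np, cv2
from bench import ctrl
def shot(cam,name=None):
    im,d=ctrl.camera(cam)
    if name: cv2.imwrite('pics/'+name,im[:,:,::-1])
    return im,d
def K(cam):
    p=ctrl.camera_params(cam); f=210/np.tan(np.radians(p['fov_y'])/2)
    return np.array([[f,0,p['cx']],[0,f,p['cy']],[0,0,1.]]),np.array(p['distortion'],float),np.array(p['R']),np.array(p['t']).ravel()
def ray(cam,uv):
    k,D,R,t=K(cam)
    n=cv2.undistortPoints(np.array(uv,float).reshape(-1,1,2),k,D).reshape(-1,2)
    return (-R.T@t),np.c_[n,np.ones(len(n))]@R
def at_z(cam,uv,z):
    o,d=ray(cam,uv); return o+d*((z-o[2])/d[:,2])[:,None]
def at_depth(cam,uv,depth):
    o,d=ray(cam,uv); return o+d*np.asarray(depth)[:,None]
def cloud(cam,d):
    v,u=np.mgrid[:420,:560]; return at_depth(cam,np.c_[u.ravel(),v.ravel()],d.ravel()).reshape(420,560,3)
def proj(cam,X):
    k,D,R,t=K(cam); return cv2.projectPoints(np.array(X,float).reshape(-1,1,3),cv2.Rodrigues(R)[0],t,k,D)[0].reshape(-1,2)
E
python3 - <<'E'
from h import *
np.set_printoptions(precision=1,suppress=True)
print(ctrl.tips_ahead, ctrl.current_eef_rot(), ctrl.current_clock())
for c in ('top','side'):
    shot(c,c+'0.png')
    k,D,R,t=K(c); print(c,k[0,0],-R.T@t)
    for q in ['block','well_a','tab_a','tube_1','tester','key_red_top','key_yellow_top','key_green_top','can_tube','mug','driver']:
        print(q,[(np.round(m['xyz'],0).tolist(),round(m['confidence'],2)) for m in ctrl.mark_of(q,c)])
E
```

```text
pics
8.0 [ 1.   0.1 -0.  -0. ] 0.0
top 395.9846023909801 [474.3 -19.3 973.3]
block []
well_a [([589.0, 11.0, 25.0], 0.97), ([583.0, 87.0, 27.0], 0.91), ([606.0, -63.0, 19.0], 0.72)]
tab_a [([545.0, 79.0, 74.0], 0.89), ([566.0, -72.0, 77.0], 0.89), ([555.0, 7.0, 75.0], 0.69)]
tube_1 [([433.0, 149.0, 1.0], 0.69), ([369.0, 278.0, 2.0], 0.64), ([453.0, 306.0, 1.0], 0.6), ([376.0, 174.0, -1.0], 0.54), ([429.0, 234.0, -5.0], 0.52), ([425.0, -14.0, 3.0], 0.47)]
tester []
key_red_top [([485.0, -357.0, 80.0], 0.61)]
key_yellow_top [([568.0, -68.0, 78.0], 0.23)]
key_green_top [([470.0, -310.0, 85.0], 0.41), ([487.0, -301.0, -1.0], 0.21)]
can_tube [([509.0, 368.0, 1.0], 0.69)]
mug [([732.0, 308.0, 2.0], 0.86)]
driver [([741.0, -152.0, 2.0], 0.59)]
side 471.21617180492746 [-96.  741.9 716.3]
block [([591.0, 11.0, -1.0], 0.79), ([584.0, 89.0, 27.0], 0.62), ([474.0, -308.0, 79.0], 0.37), ([505.0, 364.0, -1.0], 0.32)]
well_a [([608.0, -67.0, 25.0], 0.92), ([583.0, 87.0, 23.0], 0.61), ([569.0, -70.0, 74.0], 0.5)]
tab_a [([569.0, -70.0, 73.0], 0.78), ([556.0, 8.0, 81.0], 0.68), ([545.0, 81.0, 69.0], 0.55)]
tube_1 [([432.0, 150.0, 6.0], 0.8), ([544.0, 82.0, 69.0], 0.7), ([374.0, 176.0, -0.0], 0.55), ([427.0, 232.0, -1.0], 0.47), ([472.0, -310.0, 81.0], 0.45)]
tester [([491.0, -305.0, 2.0], 0.75)]
key_red_top [([483.0, -360.0, 82.0], 0.6)]
key_yellow_top [([463.0, -246.0, 88.0], 0.37)]
key_green_top [([474.0, -308.0, 77.0], 0.48)]
can_tube [([506.0, 366.0, 4.0], 0.94)]
mug [([730.0, 309.0, -4.0], 0.76), ([504.0, 364.0, 2.0], 0.73)]
driver [([747.0, -148.0, 4.0], 0.55), ([595.0, 16.0, 26.0], 0.23)]
```

View pics/top0.png

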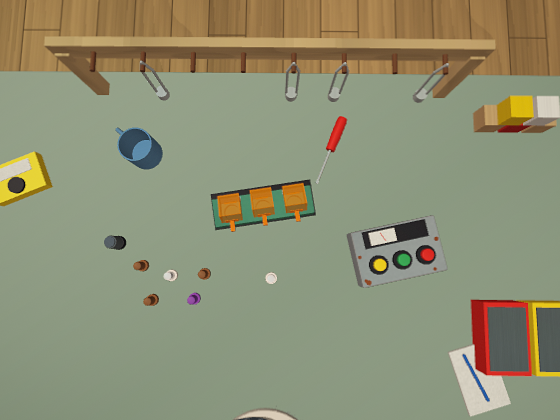

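View pics/side0.png

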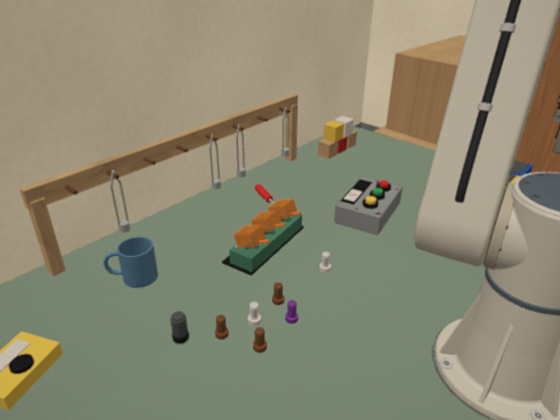

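Top view: caps ajar over the wells at about (230,207), (263,202) and (295,196). White tubes stand at (170,275) and (271,278), with brown and purple decoys around the first. The tester keys run yellow (380,265), green (403,260), red (428,254). The side view agrees and shows only two white tubes. Next I measure these accurately.

```bash
cat >> h.py <<'E'
def tubes(cam='top'):
    "white tube origins on the counter"
    im,d=shot(cam); P=cloud(cam,d); hsv=cv2.cvtColor(im,cv2.COLOR_RGB2HSV)
    w=(hsv[...,1]<50)&(hsv[...,2]>110)&(d>0)&(P[...,2]>6)&(P[...,2]<90)&(P[...,0]>330)&(P[...,0]<700)&(P[...,1]>-180)&(P[...,1]<420)
    n,l,s,c=cv2.connectedComponentsWithStats(w.astype(np.uint8))
    out=[]
    for i in range(1,n):
        if s[i,4]<15: continue
        p=P[l==i]; out.append((s[i,4],c[i],np.median(p,0),p.min(0),p.max(0)))
    return out
E
python3 - <<'E'
from h import *
np.set_printoptions(precision=1,suppress=True)
for c in ('top','side'):
    print(c)
    for t in tubes(c): print(*t)
    im,d=shot(c); P=cloud(c,d); hsv=cv2.cvtColor(im,cv2.COLOR_RGB2HSV)
    box=(P[...,0]>500)&(P[...,0]<680)&(P[...,1]>-150)&(P[...,1]<160)
    m=(box&(abs(P[...,2]-45)<3)&(hsv[...,0]>60)&(hsv[...,0]<95)).astype(np.uint8)
    pts=P[m>0][:,:2].astype(np.float32); print('block',len(pts),cv2.minAreaRect(pts),cv2.boxPoints(cv2.minAreaRect(pts)).tolist(),np.median(P[m>0][:,2]))
    g=at_z(c,[[10,10]],0)
    o=(box&(hsv[...,0]<20)&(hsv[...,1]>150)&(P[...,2]>40)); 
    print('caps z',np.percentile(P[o][:,2],[5,50,95]))
    for k,lo,hi in (('yellow',22,34),('green',45,85),('red',175,180)):
        b=(P[...,0]>400)&(P[...,0]<540)&(P[...,1]>-400)&(P[...,1]<-200)&(P[...,2]>72)&(hsv[...,1]>120)&(hsv[...,2]>60)
        h=hsv[...,0]; q=b&(((h>=lo)&(h<=hi))|((k=='red')&(h<6)))
        z=np.percentile(P[q][:,2],80); t=q&(P[...,2]>z-3)
        r=cv2.minEnclosingCircle(P[t][:,:2].astype(np.float32)); print(k,q.sum(),z,r)
for q in ('tab_a','well_a'):
  for c in ('top','side'):
    print(q,c,[np.array(m['xyz']) for m in ctrl.mark_of(q,c)])
E
```

```text
top
46 [319.8 174.4] [ 678.2 -127.    14.6] [ 657.  -137.2   11.3] [ 699.9 -117.3   19.5]
118 [170.4 275.2] [429.7 226.4  34.9] [416.9 217.4   6.5] [441.  238.9  50.6]
103 [270.9 277.7] [426.7  -9.9  44.2] [412.7 -21.7   7.5] [439.1   2.5  50.2]
block 917 ((595.2079467773438, 11.804702758789062), (66.35108184814453, 236.1111602783203), 9.273061752319336) [[543.4425048828125, 122.97157287597656], [581.4893798828125, -110.0539779663086], [646.973388671875, -99.36216735839844], [608.926513671875, 133.66339111328125]] 44.41321785153639
caps z [72.1 87.2 98.1]
yellow 125 82.063829728032 ((460.3299255371094, -253.1053466796875), 13.939638137817383)
green 128 82.03434191312485 ((472.7008972167969, -306.92840576171875), 13.833720207214355)
red 140 81.9519609623057 ((484.78173828125, -360.3265686035156), 13.472620010375977)
side
159 [325.2 261.1] [420.4  -0.5  25.7] [410.  -18.4   6.5] [437.2   8.7  48.4]
206 [253.9 312.7] [422.8 238.7  26.4] [413.4 218.1   6.1] [439.7 247.8  48.4]
block 277 ((591.42724609375, 21.11944580078125), (66.24064636230469, 226.01441955566406), 8.471844673156738) [[5
[... 205 characters left out ...]
w 53 79.74001640214499 ((461.21295166015625, -246.82427978515625), 14.959389686584473)
green 49 79.55561022404291 ((472.4232482910156, -303.87188720703125), 13.646828651428223)
red 50 79.11747785903522 ((483.8141784667969, -356.823486328125), 14.995802879333496)
tab_a top [array([569.3, -67.3,  76.1]), array([553.7,   5.6,  76. ]), array([594. ,   8.6,  27.1])]
tab_a side [array([544.8,  79.8,  70.4]), array([566.5, -69.6,  71.6]), array([557.5,   8.8,  78.4])]
well_a top [array([580.9,  88.2,  27.1]), array([592.3,   9.7,  25.8]), array([605.3, -61.1,  19.5])]
well_a side [array([605.3, -63.2,  24.1]), array([594.2,  13. ,  24. ]), array([582.5,  89.3,  28.1]), array([567. , -68.3,  72.9])]
```

```bash
cat >> h.py <<'E'
from scipy.spatial.transform import Rotation as Rn
YAW=np.radians(9.27); BX=np.array([np.cos(YAW),np.sin(YAW),0]); BY=np.array([-np.sin(YAW),np.cos(YAW),0])
WB=np.array([592.4,11.4,25.]); WELL={'a':WB+75*BY,'b':WB,'c':WB-75*BY}
def down(ydir):
    "tool pointing down, closing along ydir; of the two half turns the one with the smaller last joint"
    y=np.asarray(ydir,float)/np.linalg.norm(ydir); z=np.array([0,0,-1.])
    return Rn.from_matrix(np.c_[np.cross(y,z),y,z]).as_quat()
def best(pos,ydir):
    qs=[down(ydir),down(-np.asarray(ydir))]; js=[ctrl.ik(pos,q) for q in qs]
    ok=[(abs(j[5]),i) for i,j in enumerate(js) if j is not None]
    return qs[min(ok)[1]]
def cap_pt(k,phi,r=73):
    a=phi+0.057
    return WELL[k]+26*BX+[0,0,20]+r*(-np.cos(a)*BX+np.sin(a)*np.array([0,0,1]))
def up(z=220,vel=250):
    p=np.array(ctrl.current_tool_pos()); p[2]=z; ctrl.line_to(p,vel=vel)
def swing(k,a0,a1,q):
    for a in np.linspace(a0,a1,int(abs(a1-a0)/0.2)+2)[1:]: ctrl.line_to(cap_pt(k,a),q,vel=120)
E
python3 - <<'E'
from h import *
np.set_printoptions(precision=2,suppress=True)
for k in 'abc':
    p=cap_pt(k,0.385); q=best(p+[0,0,100],BY)
    ctrl.reach(p+[0,0,100],q); ctrl.gripper_to(0.28); ctrl.line_to(p,q,vel=150)
    ctrl.gripper_to(0); print(k,ctrl.current_finger_gap()*92,ctrl.current_contact_force())
    swing(k,0.385,2.05,q); print(ctrl.current_contact_force(),ctrl.current_tool_pos()-cap_pt(k,2.05))
    ctrl.gripper_to(0.28); up(230)
    print(ctrl.current_clock())
ctrl.reach([300,-250,350],best([300,-250,350],BY))
shot('top','top1.png'); shot('side','side1.png')
for t in tubes(): print(*t)
E
```

```text
a 9.17908496557119 [-1.1   4.85  0.21]
[0.03 4.92 4.56] [1.12 0.72 0.78]
10.0833
b 9.410266463067465 [-0.11  4.72  0.11]
[-1.52  4.47  1.39] [0.45 0.56 0.18]
15.5167
c 9.437416595601114 [-0.75  5.82  1.27]
[-0.7   5.34  3.9 ] [1.44 0.73 0.78]
20.95
47 [319.85 174.38] [ 679.23 -127.2    13.66] [ 657.48 -137.18    9.57] [ 699.87 -117.42   18.55]
22 [298.23 190.91] [630.99 -72.7   46.4 ] [628.24 -83.47  44.75] [636.02 -59.67  50.74]
21 [286.43 192.67] [626.04 -43.18  47.66] [622.86 -54.96  41.97] [629.07 -33.67  49.87]
42 [261.38 196.38] [616.9   14.71  47.72] [612.77  -7.72  43.39] [622.74  39.5   50.74]
43 [230.02 201.05] [605.01  88.88  47.46] [600.19  65.36  42.62] [612.59 115.25  51.26]
115 [170.23 275.22] [429.5  226.44  39.38] [416.89 218.62   7.54] [440.99 239.07  49.9 ]
107 [258.97 296.55] [383.25  17.    44.47] [367.76   6.43   6.94] [393.93  30.51  50.57]
```

View pics/top1.png

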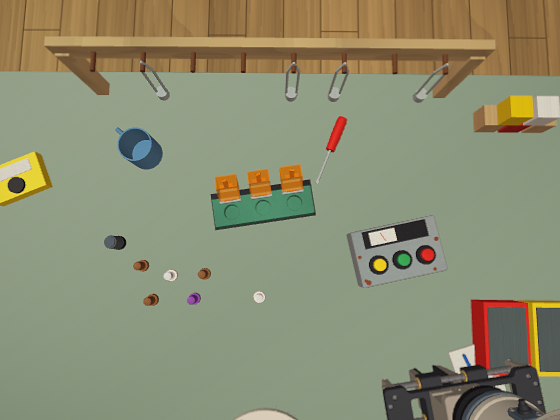

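View pics/side1.png

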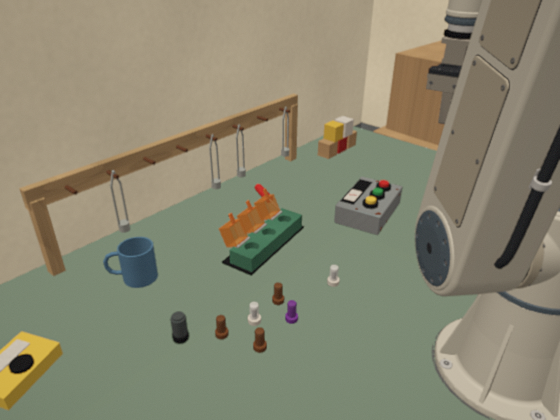

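Overhead, all caps stand open and the wells show at (231,212), (263,207) and (294,203). The free white tube was knocked to (259,297); the other is still at (170,275).

```bash
sed -i 's/WB=np.array(\[592.4,11.4/WB=np.array([592.7,12.2/' h.py
cat >> h.py <<'E'
def tube_tops(P,im):
    "centres of white discs at glass-top height, counter only"
    hsv=cv2.cvtColor(im,cv2.COLOR_RGB2HSV)
    w=(hsv[...,1]<60)&(hsv[...,2]>100)&(P[...,2]>38)&(P[...,2]<60)&(P[...,0]>300)&(P[...,0]<540)&(P[...,1]>-180)&(P[...,1]<420)
    n,l,s,c=cv2.connectedComponentsWithStats(w.astype(np.uint8))
    return [(s[i,4],at_z('top',[c[i]],48)[0],np.ptp(P[l==i],axis=0)) for i in range(1,n) if s[i,4]>12]
def pick(t):
    p=np.array([t[0],t[1],32.]); q=best(p,BY); print('last joint',ctrl.ik(p,q)[5])
    ctrl.reach(p+[0,0,120],q); ctrl.gripper_to(0.45); ctrl.line_to(p,q,vel=120); ctrl.gripper_to(0)
    print('gap mm',ctrl.current_finger_gap()*92,'F',ctrl.current_grasp_force()); ctrl.line_to(p+[0,0,150],vel=200)
def place(k):
    w=WELL[k]; q=best(w+[0,0,100],BY)
    ctrl.reach(w+[0,0,130],q); f0=np.array(ctrl.current_contact_force())
    ctrl.line_to(w+[0,0,56],q,vel=150)
    for h in np.arange(54,32.5,-2):
        ctrl.line_to(w+[0,0,h],q,vel=60); f=np.array(ctrl.current_contact_force())-f0
        if abs(f).max()>6: print('contact',h,f); break
    print('h',h,'f',f); return h
E
python3 - <<'E'
from h import *
np.set_printoptions(precision=1,suppress=True)
im,d=shot('top'); T=tube_tops(cloud('top',d),im)
for t in T: print(*t)
print('net',[m['xyz'] for m in ctrl.mark_of('tube_1','top')])
T=[t[1] for t in T if t[1][1]<120]
if len(T)==1:
    pick(T[0]); h=place('b')
    shot('top','top2.png')
E
```

```text
58 [429.2 229.2  48. ] [16.4 17.4 12.1]
60 [380.9  18.1  48. ] [18.4 16.3 10.1]
net [[449.8, 305.1, -0.0], [431.9, 153.3, 0.4], [379.0, 18.5, 0.3], [376.0, 172.5, 0.5], [431.2, 229.7, -6.2], [369.3, 278.0, 4.3]]
last joint 1.4526494972181023
gap mm 19.14357160167344 F 29.993110299110413
h 34.0 f [ 0.2  0.1 -0.7]
```

Run:
```python
from h import *
np.set_printoptions(precision=1,suppress=True)
w=WELL['b']; ctrl.line_to(w+[0,0,32.7],vel=30); ctrl.gripper_to(0.4); up(200)
ctrl.reach([330,-100,300],best([330,-100,300],BY))
im,d=shot('top'); T=tube_tops(cloud('top',d),im)
for t in T: print(*t)
if len(T)==1:
    pick(T[0][1]); h=place('a')
    if h<=34.1:
        ctrl.line_to(WELL['a']+[0,0,32.7],vel=30); ctrl.gripper_to(0.4); up(200)
        ctrl.reach([330,-250,300],best([330,-250,300],BY))
shot('top','top3.png'); shot('side','side3.png'); print(ctrl.current_clock())
for c in ('top','side'): print([(np.round(m['xyz'],0).tolist(),round(m['confidence'],2)) for m in ctrl.mark_of('tube_1',c)])
a=cv2.imread('pics/top3.png')[150:310,120:330]; b=cv2.imread('pics/side3.png')[180:350,190:400]
cv2.imwrite('pics/z3.png',np.vstack([cv2.resize(x,(600,300)) for x in (a[:105],b[:105])]))
```

```text
58 [429.1 229.4  48. ] [16.4 17.7  8.2]
last joint -1.2446971556737174
gap mm 19.00753532616137 F 29.99253273010254
h 34.0 f [ 0.8  0.2 -0.3]
47.625
[([453.0, 306.0, 4.0], 0.67), ([589.0, 12.0, 30.0], 0.61), ([433.0, 152.0, 1.0], 0.55), ([370.0, 280.0, 2.0], 0.48), ([379.0, 175.0, 1.0], 0.44), ([580.0, 84.0, 19.0], 0.41)]
[([371.0, 175.0, -1.0], 0.67), ([578.0, 84.0, 26.0], 0.66), ([453.0, 307.0, 1.0], 0.62), ([589.0, 10.0, 25.0], 0.56), ([373.0, 274.0, -1.0], 0.53), ([432.0, 151.0, 4.0], 0.46)]
```

View pics/z3.png

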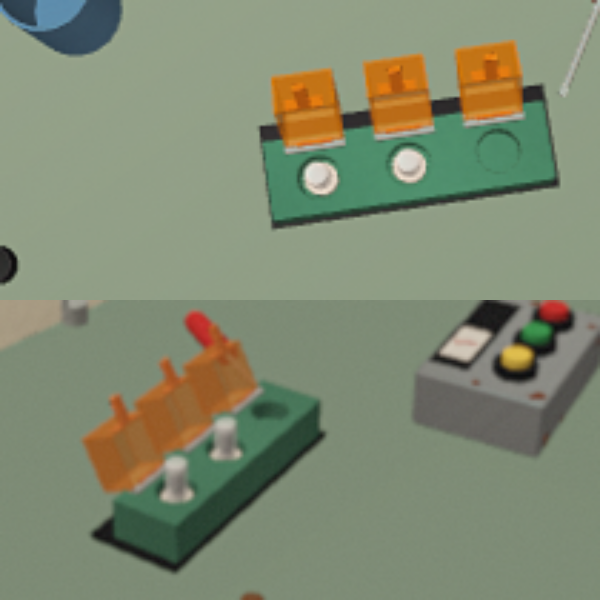

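View pics/top3.png

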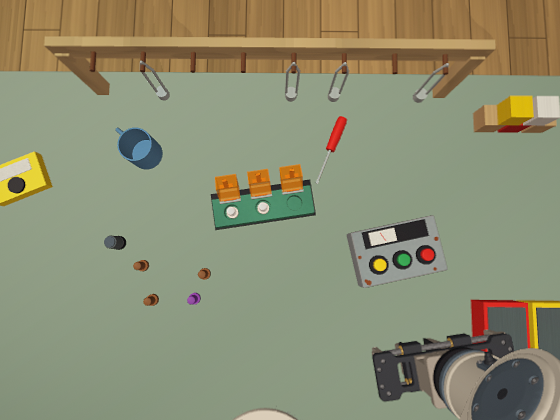

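Tubes stand in the wells at (232,212) and (263,207), both upright. The third well is empty and no other white tube is on the counter. Now I shut the caps.

```bash
cat >> h.py <<'E'
def press(p,zs,q,fmax):
    "come down step by step until the force is reached; returns the final height and force"
    ctrl.reach(np.r_[p[:2],zs[0]+60],q); f0=np.array(ctrl.current_contact_force())[2]
    for z in zs:
        ctrl.line_to([p[0],p[1],z],q,vel=60); f=np.array(ctrl.current_contact_force())[2]-f0
        if f>fmax: break
    return z,f
E
python3 - <<'E'
from h import *
np.set_printoptions(precision=2,suppress=True)
for k in 'abc':
    p=cap_pt(k,2.05); q=best(p+[0,0,70],BY)
    ctrl.reach(p+[0,0,70],q); ctrl.gripper_to(0.28); ctrl.line_to(p,q,vel=150)
    ctrl.gripper_to(0); print(k,ctrl.current_finger_gap()*92)
    swing(k,2.05,0.02,q); print(ctrl.current_contact_force())
    ctrl.gripper_to(0.28); up(170)
ctrl.gripper_to(0)
for k in 'abc':
    p=WELL[k]-8*BX; q=best(np.r_[p[:2],150],BY)
    print(k,press(p,np.arange(96,86,-1.),q,10)); up(150)
ctrl.reach([330,-250,300],best([330,-250,300],BY))
im,d=shot('top','top4.png'); shot('side','side4.png'); P=cloud('top',d)
for k in 'abc':
    for s in (-12,0,12):
        u,v=np.round(proj('top',[WELL[k]+s*BX+[0,0,57]])[0]).astype(int); print(k,s,P[v,u])
for c in ('top','side'): print([np.array(m['xyz']) for m in ctrl.mark_of('tab_a',c)])
print(ctrl.current_clock())
a=cv2.imread('pics/top4.png')[150:255,120:330]; b=cv2.imread('pics/side4.png')[180:285,190:400]
cv2.imwrite('pics/z4.png',np.vstack([cv2.resize(x,(600,300)) for x in (a,b)]))
E
```

```text
a 9.260147886240514
[4.59 2.38 0.91]
b 9.088966490141084
[2.22 2.98 1.66]
c 9.00627388806596
[3.17 3.41 1.57]
a (np.float64(89.0), np.float64(15.036021364420261))
b (np.float64(89.0), np.float64(13.58473724427286))
c (np.float64(89.0), np.float64(15.849896039613556))
a -12 [568.58  84.49  79.5 ]
a 0 [579.92  86.95  80.17]
a 12 [593.21  86.86  83.67]
b -12 [580.8    9.65  79.71]
b 0 [591.93  12.01  82.04]
b 12 [605.73  14.5   81.61]
c -12 [592.86 -62.94  80.95]
c 0 [604.17 -62.82  82.09]
c 12 [615.39 -60.42  83.65]
[array([543.7,   4.8,  49.4]), array([561.4, -71.2,  54.1]), array([536.8,  76.3,  49.9])]
[array([563.4, -70.6,  47.9]), array([538.1,  81.9,  47. ]), array([549. ,   7.7,  51.2])]
79.6167
```

View pics/z4.png

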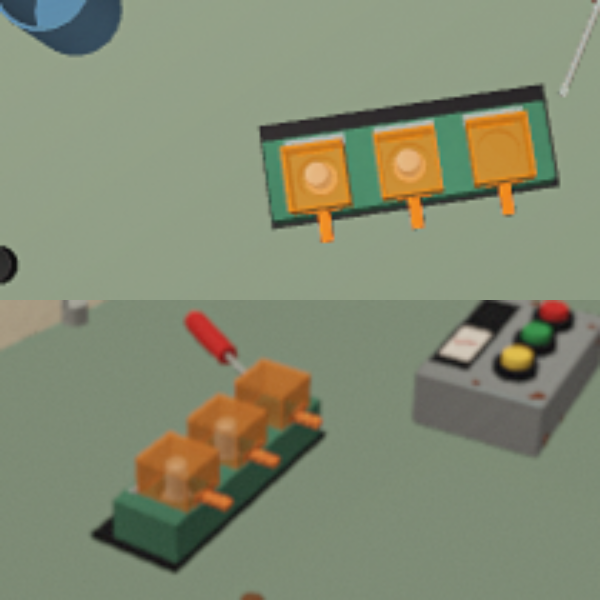

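Caps a, b and c read as shut: tops at about 82 mm, tabs at about 49 mm, and both tubes are visible inside. Now the keys.

Run:
```python
from h import *
np.set_printoptions(precision=2,suppress=True)
keys={'red':(484.8,-360),'yellow':(460.5,-252.5),'green':(472.7,-306.5)}
yd=np.array([.975,.223,0])
for k,p in keys.items():
    q=best(np.r_[p,150],yd)
    print(k,press(p,np.arange(93,78,-1.),q,11)); ctrl.hold(0.3); up(135); ctrl.hold(0.3)
ctrl.reach([330,-200,350],best([330,-200,350],BY))
shot('top','top5.png'); print(ctrl.current_contact_force(),ctrl.current_clock())
```

```text
red (np.float64(83.0), np.float64(18.292735113419237))
yellow (np.float64(83.0), np.float64(18.713241526919152))
green (np.float64(83.0), np.float64(18.25706139257471))
[ 0.28 -0.34  0.29] 97.275
```

View pics/top5.png

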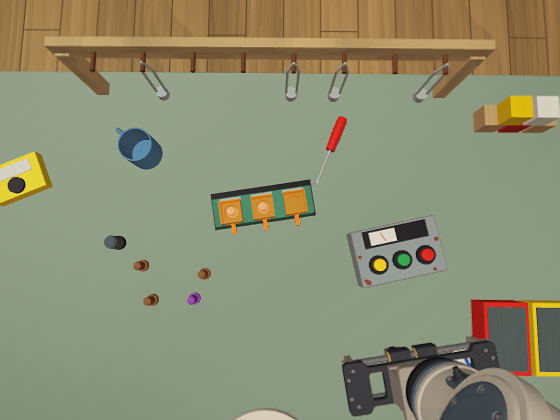

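Caps are shut at (232,210), (263,206) and (295,201), keys are up, and nothing else has moved. Each key bottomed out at 18 N. I'm handing it in.

```bash
python3 -c "
from bench import ctrl
print(ctrl.sign_off())"
```

```text
the job is handed in; nothing more can be done
None
```

I stood both white-based tubes in wells a and b, shut all three caps, pressed red, yellow and green fully down in that order, and handed the job in at about 97 s; sign-off returned no verdict.

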